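Lock the bayonet lid on the leaning coffee-bean canister

TASK

Put the wooden bayonet lid back on the leaning coffee-bean canister: find the slots with its two lugs, press it down against the spring, twist it clockwise about a quarter turn to the stop, and let the spring lock it there. Let go of it and leave the other things on the table where they stand.

Things in the scene. Friction and masses are not known exactly. Their poses are not given: they have to be found in the camera images.
- lid: Round bayonet lid of light wood, about 140 g, standing right way up on its plug. Origin: centre of the plug's foot; z up its axis, x along the grip bar. Plug 56 mm across, 21 mm tall, lowest 4.5 mm tapering to 49 mm. On it a disc 84 mm across, 8 mm thick; on that the straight grip bar, 52 mm along x, 16 mm thick along y, its top 56 mm above the foot. Same after half a turn.
- lid_lug (a point): Middle of the outer face of one of the lid's two steel lugs, which stick out of the plug on +x and -x, directly below the two ends of the grip bar. They reach 35.5 mm from the axis, are 11 mm wide and lie 6 to 11 mm above the plug's foot. Axes as lid.
- lid_seat (a point): Point on the lid's axis in the plane of the disc's underside, 21 mm above the plug's foot; axes as lid. Its height over the mouth's plane tells how deep the lid is: 15 mm with the lugs lying on the rim between the slots (the plug is then 6 mm in the bore), 0 with the disc on the rim, 5 mm when locked.
- lid_grip (a point): Point on the lid's axis inside the grip bar, 44 mm above the plug's foot, 12 mm below the bar's top; axes as lid.
- canister: White coffee-bean canister, 98 mm across, fixed in a wooden stand, leaning 30 degrees from vertical toward its front, with an open mouth. Origin: on the table, under the stand; z up, -x to its front, which roughly faces the robot. The mouth's centre is 40 mm in front of the origin and 165 mm up.
- mouth (a point): Centre of the mouth in the plane of its rim. z points out along the leaning axis, 30 degrees from vertical toward the front; y is level; x runs up the slope of the mouth. The rim is a metal collar 92 mm across, bore 60 mm, flange 8 mm thick. Two opposite slots through the flange, 16 mm wide at the bore and reaching 38 mm from the axis, let the lugs through.
- slot (a point): On the rim, 34 mm from the mouth's centre along the mouth's +y, where one slot would be with the collar at its middle position; the other is opposite. The collar may stand turned up to 15 degrees either way about the axis and this is not measured (the point does not follow it): find the slots by sight or by feel, the lugs drop through. The collar is stiff and does not turn with the lid.
- spring (a point): Centre of the top of the sprung plate in the bore at rest, 12 mm below the rim; axes as mouth, the point does not follow the plate. The plug's foot meets it when lid_seat is 9 mm above the rim; the spring then pushes back with 4 N, rising to about 10.5 N with the disc on the rim. A lid let go in the slots, not locked, stands 9 mm above the rim.
- channel (a point): On the axis in the plane of the flange's underside, 8 mm below the rim; axes as mouth. With lid_seat less than 2 mm above the rim the lugs are below the flange and the lid turns clockwise, seen looking into the mouth, 75 to 90 degrees to a solid stop; anticlockwise is blocked. At the stop 3 mm deep pockets in the underside let the spring lift the lid to 5 mm and lock it.
- cup: Bystander: plain faceted white cup, 66 mm across, 63 mm tall. Origin: centre of its underside.
- garlic: Bystander: bulb of garlic, 56 mm. Origin: centre of its underside.
- pear: Bystander: pear lying on its side, 126x70x69 mm. Origin: centre of its underside.
- amber_bottle: Bystander: small amber bottle, 41 mm across, 119 mm tall. Origin: centre of its underside.
- pot_brush: Bystander: wooden pot brush standing on its bristles, 58 mm across, 87 mm tall. Origin: centre of its underside.
Things that resemble listed ones, but are neither listed nor needed, are in the scene too. There is more than one size of the lid; the one meant has the size given above.

How it is judged:
On the way:
1. the lid's lugs are pushed down through the slots, the lid near the slots' angle and within 3 mm of the rim (z of lid_seat in the frame of mouth below 0.003 m and distance between lid_seat and mouth below 0.007 m and angle between the x axis of lid and the y axis of mouth, either way round below 0.55 rad), for 0.05 s.
At the end, for the whole second after the job is handed in: the lid sits locked in the canister's mouth: turned at least 55 degrees away from the mouth's left-right line, its disc's underside 3.5 to 6.5 mm above the rim where the spring holds it in the pockets, centred and square (within 4.6 degrees), at rest and let go (z of lid_seat in the frame of mouth between 0.0035 and 0.0065 m and distance between lid_seat and mouth below 0.0085 m and angle between the z axis of lid and the z axis of mouth, either way round below 0.08 rad and angle between the x axis of lid and the y axis of mouth, either way round above 0.95 rad and linear speed of lid below 0.02 m/s and contact force between the fingers and lid below 0.1 N); the robot touches nothing.
It fails at once if the cup is pushed more than 30 mm from its place (distance of cup from where it was at the start of the episode above 0.03 m).
It fails at once if the garlic is pushed more than 30 mm from its place (distance of garlic from where it was at the start of the episode above 0.03 m).
It fails at once if the pear is pushed more than 30 mm from its place (distance of pear from where it was at the start of the episode above 0.03 m).
It fails at once if the amber bottle is pushed more than 30 mm from its place (distance of amber_bottle from where it was at the start of the episode above 0.03 m).
It fails at once if the pot brush is pushed more than 30 mm from its place (distance of pot_brush from where it was at the start of the episode above 0.03 m).
It also fails if it takes over 61 s, if anything falls off the work surface, if the arm or the gripper's body presses on something with over 40 N, if the wrist force passes 120 N, or if a joint passes its speed limit or range.

ROBOT

A 6-joint arm with a two-finger parallel gripper is mounted at the origin on a cart in front of the work surface, level with it; the furniture and walls round the work are solid. World frame = base frame: x ahead of the robot, y to its left, z up, the work surface at z = 0. Lengths are in m, angles in rad, forces in N, time in s.
With the tool pointing down it reaches from about 0.325 to 0.875 m from the base axis. Payload 4.4 kg.
Tool frame: the origin (TCP) lies at the very end of the fingers, on their centre line; the grasp point (between the pads) lies 19 mm behind it; z points along the fingers, x is the direction in which the jaws open and shut, and the axes are right-handed (so a half turn about z gives the same grasp; the last joint's range is limited). The gripper opens to 85 mm and grips with 20 to 120 N. Pads are 22 mm wide; open, the fingers measure 114 mm over their backs; the gripper's body (76 mm by 85 mm) begins 54 mm behind the grasp point. The pads swing forward as they close: fully open they stand 13 mm farther back than shut.
Start: joints at [-1.425, 0.207, 1.542, -0, 1.393, -0.15], TCP at [0.168, -0.55, 0.231] pointing down, gripper open.
Joint ranges: [-2.73, 2.73], [-0.86, 2.22], [0.23, 2.46], [-1.11, 4.25], [0.08, 2.63], [-2.82, 2.82]. Speed limits (rad/s): [2.79, 2.79, 3.14, 3.14, 3.14, 3.14].

INTERFACE

Orientations are given as a unit quaternion [w, x, y, z].
In Python, from cell import arm gives the robot as it stands.
- The arm moves only by the tool servo_tool, never from a script. Its argument "commands" is a list that holds one entry, the list of rows, each a list of 6 numbers: the shift along the world's x, y, z scaled (see below), then the turn, a rotation vector about the world's x, y, z scaled (see below). In form: [[[x, y, z, wx, wy, wz], ...]]. A call has 1 to 20 rows; each row shifts and turns the pose as measured when the row begins; what a row does not reach is not made up. The controller multiplies each number of a shift by 40 mm and each number of a turn by 5 degrees. A row lasts 1/8 s, in which the tool goes at most 62.5 mm and 10.7 degrees, less where a joint would pass 70% of its speed; a pose out of reach is approached as far as the arm can. A call with a number of a shift or a turn outside -1 to 1 is refused whole. A call with a gripper value outside its range is refused whole. "hand" is the gripper's target within -1 to 1 (fully open at 1, half-way at 0, shut at -1), set as the call begins (left out, the last holds). The fingers move at their own pace and stop on an object; "squeeze" is the grip in N (left out, the last holds). Time passes only in rows, so rows that do not move let the fingers close. It gives the time, the measured TCP pose, the force and the opening at its end, in the units of the state.
- arm.read_state(): the state, without advancing time (a new reading comes with each control period).
- arm.snapshot(name): name is "scene" or "top" or "wrist"; returns (picture, depth): 420x560x3 uint8, red, green, blue; 420x560 float32, m along the optical axis (not along the pixel's ray), 0 where there is no reading.
- arm.camera_params(name): a dict with "mtx" (3x3 intrinsics, pixels), "k1" (the pictures are not rectified: a ray, as slopes to the right and down, at radius r is drawn at 1 + k1 r^2 times it, then the intrinsics apply), "R" (3x3) and "t" (3): a world point X has camera coordinates R X + t; the wrist camera has in their place "T_tool_cam" (4x4, takes a point from camera to tool coordinates, whose origin is the TCP and whose axes are the tool frame's). Camera axes: x right, y down, z forward; pixel columns grow to the right and rows downward; lengths in m; the calibration is good to about 2 mm. A picture is of the moment at which its call begins: read the wrist's pose just before it. camera_params takes no time and is no camera call.
- arm.finish_job(): hands the job in, once; it reports no verdict.
Trained networks look in the newest picture that a camera, given by its name, has taken for a name from the list of things; names that differ only in an ending like _2 or _b are one class to them, and where a whole thing is asked for, a point or a joint stands for the part that bears it (a point fixed in the world has none). Each returns a list of dicts, best first, with "confidence" (0 to 1); they miss things now and then, are a little off and sometimes report something else, mostly with a low value. They report only what shows in the picture. A call takes as long as a camera call. They do not tell look-alikes from the thing itself.
- arm.find_in(camera, thing): "box" ([centre column, centre row, width, height] in pixels, round what is visible of it).
- arm.silhouettes(camera, thing): "region" (420x560 bool, what is visible of it) and "box" ([centre column, centre row, width, height] in pixels, round what is visible of it).
- arm.landmark_of(camera, thing): "centre" ([column, row] in pixels: a listed point, or the origin of a listed thing).
The state is a dict: "t": time; "joint_positions": joint angles; "qvel": joint speeds; "effort": joint torques, N m; "ee_pos": TCP position; "tool_rot": TCP orientation; "wrist_force": force on the tool from outside, world axes, zero at the start; "ft_torque": the same for the moment, N m; "gripper_width": opening from 0.0 (shut) to 1.0 (fully open).
Only numpy, scipy, OpenCV 4.12 (cv2) and the standard library are available. Lean on these libraries where they do the work, as an engineer would, in place of code of your own. Each camera call takes 0.05 s, during which the arm holds its last target. There are 200 camera calls.

## Working session

There is one attempt and no reset: what is moved stays moved. The work goes in short steps, Python scripts to look and compute and a tool call to move; the robot and the scene stay as the last step left them, time stands still between calls to the robot, and variables do not carry over. Pictures are saved under pics/ and viewed, about 8 in all and at most 12, crops included, and the job is handed in when it is done.

Besides the shell and the picture viewer there is one more tool, called after ">>>" by a JSON object that holds its "op" and its "data". servo_tool: Moves the arm, as the interface text tells. Its arguments: {"type":"object","properties":{"commands":{"type":"array","items":{"type":"array","items":{"type":"array","items":{"type":"number","minimum":-1,"maximum":1}}}},"hand":{"type":"number"},"squeeze":{"type":"number"}},"required":["commands"]}

```bash
mkdir -p pics; ls
cat > h.py <<'E'
from cell import arm
import numpy as np, cv2
from scipy.spatial.transform import Rotation as Ro
def q2R(q): return Ro.from_quat([q[1],q[2],q[3],q[0]]).as_matrix()
def snap(cam):
    s=arm.read_state(); im,d=arm.snapshot(cam); p=arm.camera_params(cam)
    if 'R' in p: R=np.array(p['R']).T; t=-R@np.array(p['t'])
    else:
        T=np.array(p['T_tool_cam']); Rt=q2R(s['tool_rot']); R=Rt@T[:3,:3]; t=Rt@T[:3,3]+np.array(s['ee_pos'])
    return im,d,np.array(p['mtx']),p['k1'],R,t
def save(n,im): cv2.imwrite('pics/'+n+'.png',cv2.cvtColor(im,cv2.COLOR_RGB2BGR))
def rays(uv,K,k1):
    uv=np.asarray(uv,float).reshape(-1,1,2)
    return cv2.undistortPoints(uv,K,np.array([k1,0,0,0.])).reshape(-1,2)
def pts(uv,z,c):
    im,d,K,k1,R,t=c
    r=rays(uv,K,k1); z=np.asarray(z,float).reshape(-1,1)
    return (np.c_[r,np.ones(len(r))]*z)@R.T+t
def cloud(c):
    d=c[1]; v,u=np.mgrid[:d.shape[0],:d.shape[1]]
    P=pts(np.c_[u.ravel(),v.ravel()],d.ravel(),c).reshape(*d.shape,3); P[d==0]=np.nan
    return P
def proj(X,c):
    im,d,K,k1,R,t=c
    x=(np.atleast_2d(X)-t)@R
    return cv2.projectPoints(x.reshape(-1,1,3),np.zeros(3),np.zeros(3),K,np.array([k1,0,0,0.]))[0].reshape(-1,2)
E
python3 - <<'E'
from h import *
cs=snap('scene'); 
a=[arm.find_in('scene',n)[:3] for n in ['lid','canister']]
ct=snap('top')
b=[arm.find_in('top',n)[:3] for n in ['lid','canister']]
print(a,b)
for c,dd in((cs,a),(ct,b)):
    for l in dd:
        P=cloud(c)
        for e in l:
            u,v=map(int,e['box'][:2]); print(e['confidence'],u,v,np.nanmedian(P[v-3:v+4,u-3:u+4].reshape(-1,3),0).round(3))
save('s1',np.vstack([cs[0],ct[0]])[:,:]); 
im=np.hstack([cs[0],ct[0]]); save('s1',cv2.resize(np.vstack([cs[0],ct[0]]),(448,672))[:600]);save('scene',cs[0]);save('top',ct[0])
print(arm.read_state(), [arm.camera_params(x) for x in('wrist',)])
E
```

```text
pics
[[{'box': [314.7, 277.9, 43.2, 33.9], 'confidence': 0.75}, {'box': [277.0, 307.4, 29.7, 29.4], 'confidence': 0.7}, {'box': [243.1, 289.2, 19.3, 17.7], 'confidence': 0.64}], [{'box': [296.7, 210.8, 62.4, 65.9], 'confidence': 0.87}]] [[{'box': [238.3, 269.6, 39.2, 40.5], 'confidence': 0.89}, {'box': [193.4, 260.3, 30.9, 26.6], 'confidence': 0.85}, {'box': [202.6, 219.4, 17.2, 19.7], 'confidence': 0.79}], [{'box': [301.3, 216.2, 39.8, 57.9], 'confidence': 0.91}]]
0.75 314 277 [0.42  0.165 0.065]
0.7 277 307 [0.456 0.286 0.049]
0.64 243 289 [0.572 0.271 0.023]
0.87 296 210 [0.571 0.006 0.107]
0.89 238 269 [0.43  0.144 0.077]
0.85 193 260 [0.454 0.28  0.056]
0.79 202 219 [0.58  0.262 0.028]
0.91 301 216 [ 0.577 -0.032  0.177]
{'t': 0.3, 'joint_positions': array([-1.42549729e+00,  2.06920074e-01,  1.54200969e+00,  1.89848233e-05,
        1.39351334e+00, -1.50487554e-01]), 'qvel': array([-0.00031486, -0.00137512, -0.0033965 , -0.00197419, -0.00040032,
        0.0007835 ]), 'effort': array([ 9.92809364e-04, -3.82544017e+01, -2.91354239e+01, -9.35535604e-05,
        6.31407587e-03, -5.30
[... 170 characters left out ...]
rce': array([-0.02714261,  1.12848527,  0.16228918]), 'ft_torque': array([-0.01980757, -0.00761437,  0.02875073]), 'gripper_width': 0.9985412765790561} [{'mtx': array([[356.66055874,   0.        , 284.67840624],
       [  0.        , 356.66055874, 203.91638279],
       [  0.        ,   0.        ,   1.        ]]), 'k1': 0.026864593995023212, 'T_tool_cam': array([[ 9.99999305e-01, -1.13064883e-03,  3.33084396e-04,
        -6.00333046e-04],
       [ 9.69501645e-04,  9.49715119e-01,  3.13113800e-01,
        -8.04516264e-02],
       [-6.70357040e-04, -3.13113260e-01,  9.49715556e-01,
        -1.42594119e-01],
       [ 0.00000000e+00,  0.00000000e+00,  0.00000000e+00,
         1.00000000e+00]])}]
```

View pics/scene.png

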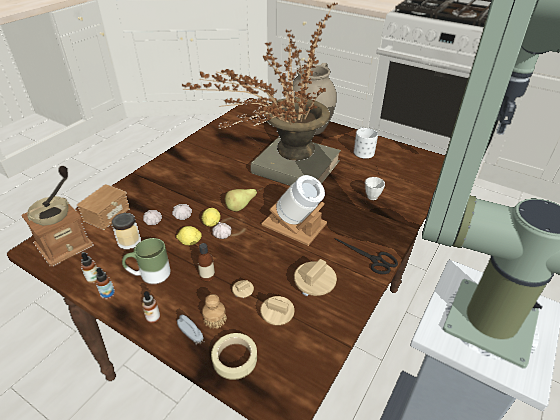

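View pics/top.png

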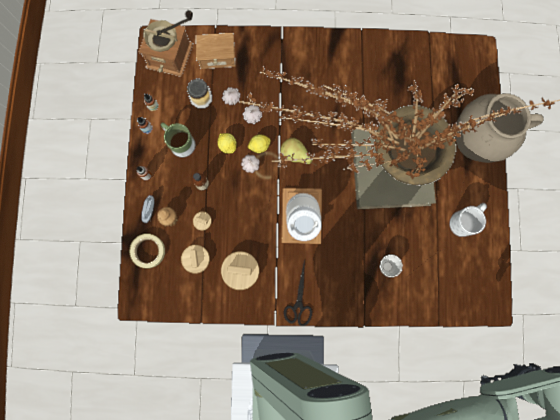

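The lid meant is the middle one, near (0.455, 0.28): its top measures 56 mm, the others 77 and 28 mm. It is at about px (277,310) in scene and (195,259) in top. The canister stands at px (302,217) in top and its mouth faces the robot. Next I locate the mouth and then look at it with the wrist camera.

Run:
```python
from h import *
for cam in('top','scene'):
    c=snap(cam);P=cloud(c)
    for n in('mouth','canister','lid_grip','cup','pear'):
        for e in arm.landmark_of(cam,n)[:3]:
            u,v=map(lambda x:int(round(x)),e['centre']);print(cam,n,round(e['confidence'],2),u,v,np.nanmedian(P[v-1:v+2,u-1:u+2].reshape(-1,3),0).round(3))
    if cam=='top':
        m=(P[...,0]>.3)&(P[...,0]<.65)&(abs(P[...,1])<.15)&(P[...,2]>.1)
        print('high canister',np.nanpercentile(P[m],[1,50,99],axis=0).round(3))
        m=(P[...,0]<.75)&(P[...,2]>.25)&(P[...,0]>.25)
        print('branches',np.nanpercentile(P[m],[1,50,99],axis=0).round(3) if m.any() else None)
print(arm.read_state()['t'])
```

```text
top mouth 0.63 192 257 [0.463 0.283 0.057]
top canister 0.87 300 217 [ 0.574 -0.03   0.165]
top lid_grip 0.94 237 270 [0.428 0.146 0.078]
top lid_grip 0.78 200 222 [0.572 0.269 0.023]
top lid_grip 0.77 196 261 [0.452 0.271 0.052]
top cup 0.79 386 266 [ 0.45  -0.301  0.013]
high canister [[ 0.515 -0.085  0.102]
 [ 0.57  -0.039  0.154]
 [ 0.641  0.005  0.189]]
branches [[ 0.656 -0.359  0.257]
 [ 0.718 -0.215  0.346]
 [ 0.749  0.029  0.515]]
scene mouth 0.87 308 188 [ 0.562 -0.046  0.159]
scene canister 0.84 298 225 [ 0.578 -0.02   0.025]
scene lid_grip 0.92 280 303 [0.453 0.277 0.056]
scene lid_grip 0.82 241 286 [0.575 0.273 0.037]
scene lid_grip 0.65 316 276 [0.418 0.158 0.063]
scene cup 0.93 373 196 [ 0.44  -0.283  0.026]
scene pear 0.77 244 205 [ 0.769 -0.007  0.031]
scene pear 0.4 262 307 [0.494 0.295 0.031]
0.9
```

>>> {"op": "servo_tool", "data": {"commands": [[[0.45, 0.95, 0.15, 0, 0, 0], [0.45, 0.95, 0.15, 0, 0, 0], [0.45, 0.95, 0.15, 0, 0, 0], [0.45, 0.95, 0.15, 0, 0, 0], [0.5, 0.95, 0.15, 0, -1, 0], [0.5, 0.95, 0.15, 0, -1, 0], [0.6, 0.95, 0.1, 0, -1, 0], [0.6, 0.95, 0.1, 0, -1, 0], [0.6, 0.95, 0, 0, -1, 0], [0.6, 0.9, 0, 0, -1, 0], [0.6, 0.9, 0, 0, 0, 0], [0.6, 0.9, 0, 0, 0, 0], [0.6, 0.6, 0, 0, 0, 0], [0.6, 0.6, 0, 0, 0, 0], [0, 0, 0, 0, 0, 0], [0, 0, 0, 0, 0, 0]]]}}

```text
t: 2.9
ee_pos: [0.4778, -0.0367, 0.2795]
tool_rot: [-0.159, 0.774, -0.573, 0.219]
wrist_force: [-0.7, 0.5, -0.5]
gripper_width: 1.0
```

Run:
```python
from h import *
c=snap('wrist'); np.save('m1.npy',np.array(c,dtype=object),allow_pickle=True)
for n in('mouth','slot','canister'): print(n,arm.landmark_of('wrist',n)[:2])
s=arm.read_state();print(s['t'],s['ee_pos'],s['tool_rot'],s['joint_positions'],s['wrist_force'])
save('w1',c[0])
```

```text
mouth [{'centre': [287.4, 184.9], 'confidence': 0.63}, {'centre': [288.0, 187.3], 'confidence': 0.59}]
slot [{'centre': [250.8, 176.2], 'confidence': 0.73}]
canister [{'centre': [278.2, 190.1], 'confidence': 0.66}]
3.1 [ 0.47773688 -0.03778864  0.27970365] [-0.15845243  0.77275757 -0.57391523  0.21990878] [-0.39001209 -0.41368927  2.09791986  0.23694463  0.95345468  0.79981544] [-0.51198054  0.04620729  0.66056945]
```

View pics/w1.png

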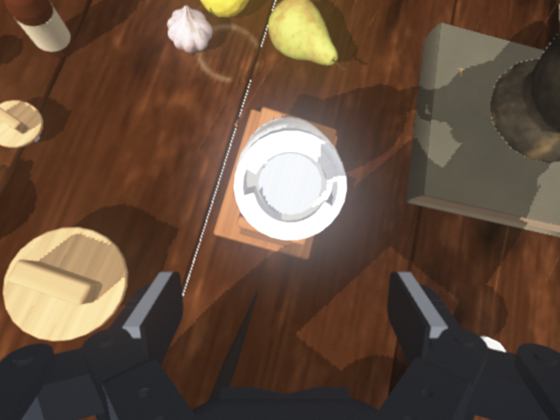

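The wrist picture shows the collar centred at px (290,186), with slots at about (251,178) and (330,197). I'll fit the rim plane and make a rectified view of it.

```bash
cat > mouth.py <<'E'
from h import *
from scipy.optimize import least_squares
c=list(np.load('m1.npy',allow_pickle=True)); P=cloud(c)
im,d,K,k1,R,t=c
Q=P[110:260,220:360].reshape(-1,3); Q=Q[np.isfinite(Q[:,0])&(Q[:,2]>.12)]
# ransac plane with normal near 30 deg
rng=np.random.default_rng(0);best=0
for _ in range(2000):
    a=Q[rng.choice(len(Q),3,False)]; n=np.cross(a[1]-a[0],a[2]-a[0]); L=np.linalg.norm(n)
    if L<1e-5: continue
    n/=L; n*=np.sign(n[2])
    if abs(n[2]-.866)>.08: continue
    k=(abs((Q-a[0])@n)<.0015); 
    if k.sum()>best: best=k.sum();I=k
for _ in range(3):
    o=Q[I].mean(0);n=np.linalg.svd(Q[I]-o)[2][2];n*=np.sign(n[2]);I=abs((Q-o)@n)<.002
print('plane',n.round(4),np.degrees(np.arccos(n[2])),I.sum(),len(Q))
my=np.cross(n,[ -n[0],-n[1],0]) ; 
# y level; x up the slope (away from front): x = projection of -horizontal(n)
h=np.array([-n[0],-n[1],0]);x=h-n*(h@n);x/=np.linalg.norm(x);y=np.cross(n,x)
print('x',x.round(3),'y',y.round(3))
q=np.c_[(Q[I]-o)@x,(Q[I]-o)@y]
# annulus fit: maximise points with 30<r<46 
def cost(p):
    r=np.hypot(*(q-p).T); return (np.clip(r-.046,0,.01)+np.clip(.030-r,0,.01)).sum()
g=[(cost(np.array([a,b])),a,b) for a in np.arange(-.015,.0151,.0005) for b in np.arange(-.015,.0151,.0005)]
mn=min(g)[0]; gg=np.array([w[1:] for w in g if w[0]<mn+.01]);p=gg.mean(0)
M=o+x*p[0]+y*p[1]; print('mouth',M.round(4),p,mn)
# rectified
N=600;s=.12/N
v,u=np.mgrid[:N,:N]; X=M+((N/2-v)*s)[...,None]*x+((N/2-u)*s)[...,None]*y   # up = +x, left=+y
uv=proj(X.reshape(-1,3),c).reshape(N,N,2).astype(np.float32)
rec=cv2.remap(im,uv[...,0],uv[...,1],cv2.INTER_CUBIC)
for r in(.030,.038,.046): cv2.circle(rec,(N//2,N//2),int(r/s),(255,0,0),1)
save('rec',rec)
# depth-below-plane by angle at r 32..37
Qa=(Q-M); zz=Qa@n; xx=Qa@x; yy=Qa@y; r=np.hypot(xx,yy); A=np.degrees(np.arctan2(yy,xx))
for lo in range(-180,180,6):
    k=(r>.0325)&(r<.0365)&(A>=lo)&(A<lo+6)
    if 60<abs(lo+3)<120: print(lo+3,k.sum(),np.round(np.median(zz[k])*1e3,1) if k.any() else None)
np.savez('mouth.npz',M=M,n=n,x=x,y=y)
E
python3 mouth.py
```

```text
plane [-0.5     0.0016  0.866 ] 30.002728439270463 4988 10378
x [ 0.866 -0.003  0.5  ] y [ 0.003  1.    -0.   ]
mouth [ 0.5521 -0.0404  0.1651] [-0.0025  -0.00075] 0.005382204350407881
-117 34 -0.9
-111 37 -1.1
-105 37 -0.6
-99 43 -5.1
-93 19 -32.4
-87 16 -31.7
-81 14 -32.0
-75 3 -32.7
-69 0 None
-63 17 0.2
63 25 0.1
69 22 -0.1
75 22 0.2
81 19 0.4
87 0 None
93 2 -30.7
99 16 -31.7
105 16 -31.9
111 15 -32.3
117 59 -12.6
```

View pics/rec.png

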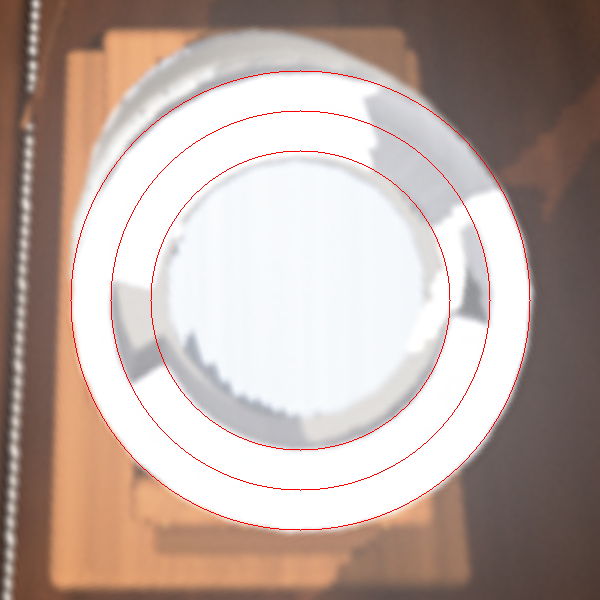

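Fit is good: mouth at (0.552, -0.040, 0.165), lean 30.0°. The left slot spans rectified px (112,281) to (135,382), so the slots are turned about +10° about the mouth's z. Now I move over the lid.

>>> {"op": "servo_tool", "data": {"commands": [[[-0.06, 0.9, 0, 0, 1, 0], [-0.06, 0.9, 0, 0, 1, 0], [-0.06, 0.9, -0.2, 0, 1, 0], [-0.06, 0.9, -0.2, 0, 1, 0], [-0.06, 0.9, -0.3, 0, 1, 0], [-0.06, 0.9, -0.4, 0, 1, 0], [-0.06, 0.9, -0.4, 0, 0, 0], [-0.06, 0.9, -0.4, 0, 0, 0], [-0.06, 0.9, -0.4, 0, 0, 0], [0, 0, 0, 0, 0, 0], [0, 0, 0, 0, 0, 0]]]}}

```text
t: 4.47
ee_pos: [0.459, 0.2833, 0.1876]
tool_rot: [0.002, 0.796, -0.606, 0.012]
wrist_force: [0.5, -1.0, -1.1]
gripper_width: 1.004
```

```bash
cat > lid.py <<'E'
from h import *
c=snap('wrist'); s=arm.read_state(); print(s['t'],s['ee_pos'].round(4),s['joint_positions'].round(3))
Rt=q2R(s['tool_rot']);print(Rt.round(3))
save('w2',c[0]); P=cloud(c).reshape(-1,3); P=P[np.isfinite(P[:,0])]
near=np.hypot(P[:,0]-.455,P[:,1]-.28)<.06
D=P[near&(P[:,2]>.024)&(P[:,2]<.034)]; B=P[near&(P[:,2]>.050)&(P[:,2]<.062)]
print(len(D),len(B),'z',np.median(D[:,2]),np.median(B[:,2]))
xy=(B[:,:2]*1000).astype(np.float32); r=cv2.minAreaRect(xy); print('bar rect',r)
ctr=B[:,:2].mean(0); w=np.linalg.svd(B[:,:2]-ctr,full_matrices=False)[2][0]; print('pca',ctr,np.degrees(np.arctan2(w[1],w[0])))
# vertical z>26mm disc circle
(cx,cy),rr=cv2.minEnclosingCircle((D[:,:2]*1000).astype(np.float32));print('disc',cx,cy,rr)
E
python3 lid.py
```

```text
4.525 [0.4589 0.2832 0.1876] [ 0.405  0.168  1.681 -0.023  1.284  1.714]
[[ 0.265 -0.964  0.017]
 [-0.964 -0.266 -0.017]
 [ 0.021 -0.012 -1.   ]]
5576 1221 z 0.028849191738654578 0.05558790420830345
bar rect ((459.7567138671875, 279.35052490234375), (52.180538177490234, 16.016368865966797), 9.67403793334961)
pca [0.46136737 0.27981261] -170.36993029264764
disc 459.8983154296875 279.4972839355469 41.93456268310547
```

View pics/w2.png

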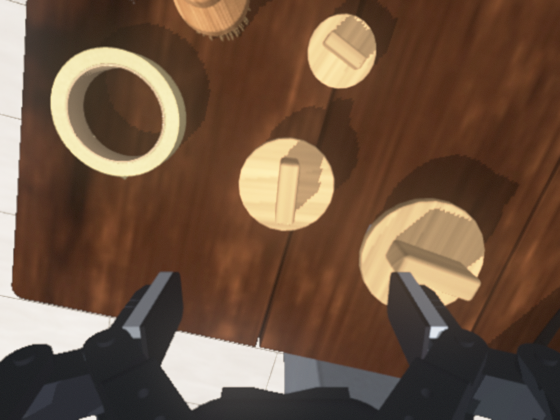

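This shows the lid at px (287,184) with its bar measuring 52×16 mm at 9.7° and its centre at (0.4598, 0.2794), so it is the right one. Descending.

>>> {"op": "servo_tool", "data": {"commands": [[[0, -0.05, -0.8, 0.2, 0.2, -0.6], [0, -0.05, -0.8, 0, 0, -0.54], [0, 0, -0.8, 0, 0, 0], [0, 0, -0.6, 0, 0, 0], [0, 0, 0, 0, 0, 0]]]}}

```text
t: 5.15
ee_pos: [0.4644, 0.2738, 0.0703]
tool_rot: [-0.004, 0.76, -0.65, 0.002]
wrist_force: [-0.7, -0.5, -0.2]
gripper_width: 1.002
```

```bash
cat > st.py <<'E'
from h import *
s=arm.read_state();Rt=q2R(s['tool_rot']);e=s['ee_pos'];print('t',s['t'],'p',e.round(4),'F',s['wrist_force'].round(1),'T',s['ft_torque'].round(2),'w',s['gripper_width'],'j',s['joint_positions'].round(2))
import sys
m=np.load('mouth.npz')
if sys.argv[1]=='lid':
    T=np.array([.4598,.2794,.033]);a=np.radians(-80.33);tx=np.array([np.cos(a),np.sin(a),0]);tz=np.array([0,0,-1.])
else:
    # target: tool axis on mouth axis, TCP height h over mouth, tool x at angle a (deg) from mouth x about mouth z
    h=float(sys.argv[2]);a=np.radians(float(sys.argv[3]));T=m['M']+h*m['n'];tz=-m['n'];tx=np.cos(a)*m['x']+np.sin(a)*m['y']
    d=e-m['M'];print('in mouth frame mm',(1e3*np.array([d@m['x'],d@m['y'],d@m['n']])).round(1),'ang',np.degrees(np.arctan2(Rt[:,0]@m['y'],Rt[:,0]@m['x'])).round(1),'tilt',np.degrees(np.arccos(-Rt[:,2]@m['n'])).round(2),'F mouth',(s['wrist_force']@np.c_[m['x'],m['y'],m['n']]).round(1))
Rg=np.c_[tx,np.cross(tz,tx),tz]
rv=Ro.from_matrix(Rg@Rt.T).as_rotvec()
print('shift units',((T-e)/.04).round(3),'turn units',(np.degrees(rv)/5).round(2))
E
python3 st.py lid
```

```text
t 5.15 p [0.4644 0.2738 0.0703] F [-0.7 -0.5 -0.2] T [-0.   -0.03  0.05] w 1.0016194856308769 j [0.37 0.32 1.77 0.   1.04 1.79]
shift units [-0.115  0.141 -0.933] turn units [-0.04  0.11  0.15]
```

>>> {"op": "servo_tool", "data": {"commands": [[[-0.12, 0.14, -0.1, 0, 0.1, 0.15], [0, 0, -0.5, 0, 0, 0], [0, 0, -0.35, 0, 0, 0], [0, 0, 0, 0, 0, 0]]]}}

```text
t: 5.65
ee_pos: [0.4638, 0.2807, 0.0369]
tool_rot: [-0.006, 0.764, -0.645, 0.001]
wrist_force: [-0.6, -0.4, -0.4]
gripper_width: 0.998
```

```bash
python3 st.py lid
```

```text
t 5.65 p [0.4638 0.2807 0.0369] F [-0.6 -0.4 -0.4] T [-0.02  0.02  0.03] w 0.9976093734859176 j [0.38 0.37 1.78 0.   0.98 1.78]
shift units [-0.1   -0.032 -0.097] turn units [-0.09  0.1   0.01]
```

>>> {"op": "servo_tool", "data": {"commands": [[[-0.12, -0.03, -0.08, -0.1, 0.12, 0], [0, 0, 0, 0, 0, 0]]]}}

```text
t: 5.9
ee_pos: [0.4596, 0.28, 0.0349]
tool_rot: [0.0, 0.764, -0.645, 0.0]
wrist_force: [-0.5, -0.0, -0.4]
gripper_width: 0.995
```

```bash
python3 st.py lid
```

```text
t 5.9 p [0.4596 0.28   0.0349] F [-0.5 -0.  -0.4] T [ 0.01  0.04 -0.01] w 0.995411715000693 j [ 0.39  0.38  1.78 -0.    0.98  1.79]
shift units [ 0.005 -0.014 -0.047] turn units [ 0. -0.  0.]
```

>>> {"op": "servo_tool", "data": {"commands": [[[0, 0, -0.04, 0, 0, 0], [0, 0, 0, 0, 0, 0], [0, 0, 0, 0, 0, 0], [0, 0, 0, 0, 0, 0], [0, 0, 0, 0, 0, 0], [0, 0, 0, 0, 0, 0], [0, 0, 0, 0, 0, 0], [0, 0, 0, 0, 0, 0]]], "hand": -1, "squeeze": 70}}

```text
t: 6.9
ee_pos: [0.4604, 0.2802, 0.0341]
tool_rot: [-0.001, 0.764, -0.645, 0.001]
wrist_force: [0.2, -0.2, -0.3]
gripper_width: 0.173
```

```bash
python3 st.py lid
```

```text
t 6.9 p [0.4604 0.2802 0.0341] F [ 0.2 -0.2 -0.3] T [-0.03 -0.05  0.01] w 0.17298499200356596 j [ 0.39  0.38  1.78 -0.    0.98  1.79]
shift units [-0.015 -0.021 -0.028] turn units [-0.    0.02  0.  ]
```

>>> {"op": "servo_tool", "data": {"commands": [[[0, 0, 0.5, 0, 0, 0], [0, 0, 1, 0, 0, 0], [0, 0, 1, 0, 0, 0], [0, 0, 1, 0, 0, 0]]]}}

```text
t: 7.4
ee_pos: [0.4544, 0.2778, 0.1713]
tool_rot: [0.006, 0.764, -0.645, -0.003]
wrist_force: [-0.1, -0.6, -1.9]
gripper_width: 0.171
```

```bash
python3 st.py m 0.10 10
```

```text
t 7.4 p [0.4544 0.2778 0.1713] F [-0.1 -0.6 -1.9] T [0.06 0.02 0.03] w 0.17148746058881748 j [ 0.39  0.18  1.7  -0.    1.27  1.79]
in mouth frame mm [-82.3 317.9  54.7] ang -81.4 tilt 30.72 F mouth [-1.1 -0.6 -1.6]
shift units [ 1.191 -7.951  2.01 ] turn units [-4.57 -4.75 17.63]
```

>>> {"op": "servo_tool", "data": {"commands": [[[0.06, -0.42, 0.2, -0.24, -0.25, 0.95], [0.06, -0.42, 0.2, -0.24, -0.25, 0.95], [0.06, -0.42, 0.2, -0.24, -0.25, 0.95], [0.06, -0.42, 0.2, -0.24, -0.25, 0.95], [0.06, -0.42, 0.2, -0.24, -0.25, 0.95], [0.06, -0.42, 0.2, -0.24, -0.25, 0.95], [0.06, -0.42, 0.2, -0.24, -0.25, 0.95], [0.06, -0.42, 0.1, -0.24, -0.25, 0.95], [0.06, -0.42, 0.1, -0.24, -0.25, 0.95], [0.06, -0.42, 0.1, -0.24, -0.25, 0.95], [0.06, -0.42, 0.1, -0.24, -0.25, 0.95], [0.06, -0.42, 0.1, -0.24, -0.25, 0.95], [0.06, -0.42, 0.1, -0.24, -0.25, 0.95], [0.06, -0.42, 0, -0.24, -0.25, 0.95], [0.06, -0.42, 0, -0.24, -0.25, 0.95], [0.06, -0.42, 0, -0.24, -0.25, 0.95], [0.06, -0.42, 0, -0.24, -0.25, 0.95], [0.06, -0.42, 0, -0.24, -0.25, 0.95], [0, 0, 0, 0, 0, 0]]]}}

```text
t: 9.78
ee_pos: [0.4887, -0.0318, 0.2466]
tool_rot: [0.024, 0.966, 0.084, 0.242]
wrist_force: [0.1, -0.2, -2.2]
gripper_width: 0.171
```

```bash
python3 st.py m 0.07 10
```

```text
t 9.775 p [ 0.4887 -0.0318  0.2466] F [ 0.1 -0.2 -2.2] T [0.02 0.37 0.02] w 0.17056317376900823 j [-0.34 -0.32  2.08  0.2   0.92 -0.6 ]
in mouth frame mm [-14.1   8.4 102.3] ang 10.2 tilt 1.87 F mouth [-1.  -0.2 -1.9]
shift units [ 0.709 -0.213 -0.522] turn units [ 0.06 -0.37 -0.02]
```

>>> {"op": "servo_tool", "data": {"commands": [[[0.24, -0.07, -0.17, 0.06, -0.36, 0], [0.24, -0.07, -0.17, 0, 0, 0], [0.24, -0.07, -0.17, 0, 0, 0], [0, 0, 0, 0, 0, 0]]]}}

```text
t: 10.28
ee_pos: [0.5179, -0.0384, 0.2244]
tool_rot: [0.021, 0.963, 0.082, 0.256]
wrist_force: [0.2, -1.0, -1.3]
gripper_width: 0.174
```

```bash
python3 st.py m 0.035 10
```

```text
t 10.275 p [ 0.5179 -0.0384  0.2244] F [ 0.2 -1.  -1.3] T [-0.04  0.31  0.05] w 0.17366120203192503 j [-0.35 -0.23  2.07  0.24  0.81 -0.64]
in mouth frame mm [ 0.1  1.9 68.4] ang 9.9 tilt 0.29 F mouth [-0.5 -1.  -1.2]
shift units [ 0.416 -0.048 -0.724] turn units [-0.03 -0.05 -0.  ]
```

>>> {"op": "servo_tool", "data": {"commands": [[[0.14, -0.03, -0.24, -0.03, -0.05, 0], [0.14, -0.01, -0.24, 0, 0, 0], [0.12, 0, -0.2, 0, 0, 0], [0, 0, 0, 0, 0, 0]]]}}

```text
t: 10.78
ee_pos: [0.5349, -0.0394, 0.1948]
tool_rot: [0.022, 0.962, 0.083, 0.257]
wrist_force: [-0.6, 0.3, -0.8]
gripper_width: 0.172
```

```bash
python3 st.py m 0.028 10
python3 - <<'E'
from h import *
c=snap('wrist'); save('w3',c[0])
E
```

```text
t 10.775 p [ 0.5349 -0.0394  0.1948] F [-0.6  0.3 -0.8] T [ 0.03  0.35 -0.02] w 0.17216806247940272 j [-0.33 -0.14  2.07  0.25  0.73 -0.65]
in mouth frame mm [-0.1  0.9 34.3] ang 10.0 tilt 0.09 F mouth [-0.9  0.3 -0.4]
shift units [ 0.08  -0.024 -0.136] turn units [-0.01 -0.01 -0.01]
```

View pics/w3.png

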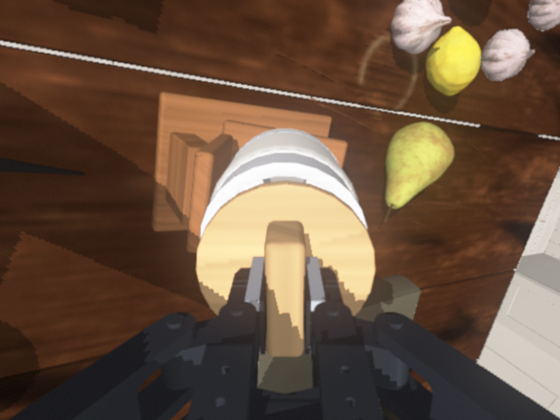

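The lid hangs square over the mouth, and the slot edge at px (285,180) lines up with the bar. Lowering along the axis.

>>> {"op": "servo_tool", "data": {"commands": [[[0.06, -0.01, -0.11, 0, 0, 0], [0.06, -0.01, -0.11, 0, 0, 0], [0.05, 0, -0.08, 0, 0, 0]]]}}

```text
t: 11.2
ee_pos: [0.5426, -0.0406, 0.1837]
tool_rot: [0.023, 0.962, 0.083, 0.258]
wrist_force: [-3.2, 0.7, 2.1]
gripper_width: 0.171
```

```bash
python3 st.py m 0.0125 10
```

```text
t 11.2 p [ 0.5426 -0.0406  0.1837] F [-3.2  0.7  2.1] T [-0.04  0.81  0.07] w 0.1705530414078319 j [-0.33 -0.11  2.07  0.25  0.69 -0.66]
in mouth frame mm [ 1.1 -0.2 20.9] ang 10.0 tilt 0.08 F mouth [-1.8  0.7  3.4]
shift units [ 0.081  0.005 -0.195] turn units [ 0.    0.02 -0.01]
```

Lugs have dropped through and the spring is met. Pressing to the bottom.

>>> {"op": "servo_tool", "data": {"commands": [[[0.04, 0, -0.1, 0, 0, 0], [0.05, 0, -0.1, 0, 0, 0], [0.03, 0, -0.05, 0, 0, 0]]]}}

```text
t: 11.58
ee_pos: [0.5468, -0.0405, 0.1768]
tool_rot: [0.023, 0.962, 0.085, 0.258]
wrist_force: [-44.8, -2.1, 42.8]
gripper_width: 0.17
```

```bash
python3 st.py m 0.0125 10
```

```text
t 11.575 p [ 0.5468 -0.0405  0.1768] F [-44.8  -2.1  42.8] T [ 0.01  3.56 -0.24] w 0.17005740797481916 j [-0.33 -0.09  2.07  0.26  0.68 -0.66]
in mouth frame mm [ 1.3 -0.2 12.8] ang 10.2 tilt 0.04 F mouth [-17.4  -2.3  59.5]
shift units [-0.026  0.004 -0.023] turn units [ 0.02 -0.   -0.04]
```

>>> {"op": "servo_tool", "data": {"commands": [[[-0.035, 0, 0, 0, 0, 0], [0, 0, 0, 0, 0, 0]]]}}

```text
t: 11.82
ee_pos: [0.5455, -0.0406, 0.1789]
tool_rot: [0.023, 0.962, 0.085, 0.258]
wrist_force: [-5.9, -0.0, 4.0]
gripper_width: 0.17
```

```bash
python3 st.py m 0.0135 10
```

```text
t 11.825 p [ 0.5455 -0.0406  0.1789] F [-5.9 -0.   4. ] T [0.05 1.07 0.01] w 0.16976522510748762 j [-0.33 -0.09  2.07  0.26  0.68 -0.66]
in mouth frame mm [ 1.2 -0.2 15.2] ang 10.3 tilt 0.07 F mouth [-3.1 -0.1  6.4]
shift units [-0.004  0.005 -0.052] turn units [ 0.02  0.01 -0.05]
```

>>> {"op": "servo_tool", "data": {"commands": [[[0.012, 0, -0.035, 0, 0, 0], [0.003, 0, -0.008, 0.5, 0, -0.866], [0.003, 0, -0.008, 0.5, 0, -0.866], [0.003, 0, -0.008, 0.5, 0, -0.866]]]}}

```text
t: 12.32
ee_pos: [0.5459, -0.041, 0.1781]
tool_rot: [-0.01, 0.965, -0.044, 0.259]
wrist_force: [-6.5, 0.1, 5.0]
gripper_width: 0.171
```

```bash
python3 st.py m 0.0138 -5
```

```text
t 12.325 p [ 0.5459 -0.041   0.1781] F [-6.5  0.1  5. ] T [-0.03  0.92  0.11] w 0.17108703503595452 j [-0.33 -0.09  2.07  0.25  0.68 -0.4 ]
in mouth frame mm [ 1.1 -0.6 14.4] ang -5.0 tilt 0.06 F mouth [-3.1  0.1  7.6]
shift units [-0.018  0.016 -0.026] turn units [0.01 0.   0.  ]
```

It turns freely, so the lugs are below the flange. Continuing the twist.

>>> {"op": "servo_tool", "data": {"commands": [[[0, 0.01, -0.015, 0.5, 0, -0.866], [0.001, 0, -0.005, 0.5, 0, -0.866], [0.001, 0, -0.005, 0.5, 0, -0.866], [0.001, 0, -0.005, 0.5, 0, -0.866], [0.001, 0, -0.005, 0.5, 0, -0.866], [0.001, 0, -0.005, 0.5, 0, -0.866], [0.001, 0, -0.005, 0.5, 0, -0.866]]]}}

```text
t: 13.2
ee_pos: [0.5456, -0.0417, 0.1786]
tool_rot: [-0.088, 0.905, -0.339, 0.242]
wrist_force: [-4.2, -1.0, 2.8]
gripper_width: 0.166
```

```bash
python3 st.py m 0.0138 -60
```

```text
t 13.2 p [ 0.5456 -0.0417  0.1786] F [-4.2 -1.   2.8] T [-0.01  0.72  0.21] w 0.16611708400646497 j [-0.33 -0.09  2.07  0.25  0.68  0.24]
in mouth frame mm [ 1.2 -1.4 14.9] ang -40.8 tilt 0.22 F mouth [-2.2 -1.   4.6]
shift units [-0.012  0.034 -0.038] turn units [ 1.94 -0.04 -3.31]
```

>>> {"op": "servo_tool", "data": {"commands": [[[0, 0.03, -0.03, 0.5, 0, -0.866], [0.002, 0.005, -0.01, 0.5, 0, -0.866], [0.002, 0.005, -0.01, 0.5, 0, -0.866], [0.002, 0.005, -0.01, 0.5, 0, -0.866], [0.002, 0.005, -0.01, 0.5, 0, -0.866], [0.002, 0.005, -0.01, 0.5, 0, -0.866]]]}}

```text
t: 13.95
ee_pos: [0.5461, -0.0405, 0.178]
tool_rot: [-0.149, 0.783, -0.567, 0.209]
wrist_force: [-6.7, 0.6, 6.1]
gripper_width: 0.173
```

```bash
python3 st.py m 0.0138 -80
```

```text
t 13.95 p [ 0.5461 -0.0405  0.178 ] F [-6.7  0.6  6.1] T [0.14 0.81 0.1 ] w 0.17292534259904868 j [-0.32 -0.09  2.07  0.24  0.68  0.78]
in mouth frame mm [ 1.3 -0.1 14.2] ang -71.6 tilt 0.31 F mouth [-2.7  0.6  8.6]
shift units [-0.023  0.003 -0.024] turn units [ 0.87 -0.05 -1.44]
```

>>> {"op": "servo_tool", "data": {"commands": [[[0, 0, -0.01, 0.5, 0, -0.866], [0, 0, -0.005, 0.3, 0, -0.52], [0, 0, -0.005, 0.3, 0, -0.52]]]}}

```text
t: 14.32
ee_pos: [0.546, -0.0404, 0.1782]
tool_rot: [-0.167, 0.727, -0.637, 0.195]
wrist_force: [-2.8, 1.9, 1.6]
gripper_width: 0.176
```

```bash
python3 st.py m 0.0138 -80
```

```text
t 14.325 p [ 0.546  -0.0404  0.1782] F [-2.8  1.9  1.6] T [-0.75  0.36  2.25] w 0.17569793394105632 j [-0.32 -0.09  2.06  0.24  0.68  0.97]
in mouth frame mm [ 1.3 -0.1 14.4] ang -82.2 tilt 0.39 F mouth [-1.7  1.9  2.8]
shift units [-0.022  0.002 -0.029] turn units [-0.18 -0.06  0.41]
```

At the stop (2.25 N m about the axis). I ease up and let the spring lift the lid.

>>> {"op": "servo_tool", "data": {"commands": [[[-0.02, 0, 0.035, 0, 0, 0], [-0.03, 0, 0.045, 0, 0, 0], [0, 0, 0, 0, 0, 0]]]}}

```text
t: 14.7
ee_pos: [0.5454, -0.0403, 0.1788]
tool_rot: [-0.164, 0.733, -0.63, 0.198]
wrist_force: [-7.5, 0.7, 7.5]
gripper_width: 0.173
```

```bash
python3 st.py m 0.018 -80
```

```text
t 14.7 p [ 0.5454 -0.0403  0.1788] F [-7.5  0.7  7.5] T [-0.55  0.4   1.67] w 0.17259541119513078 j [-0.32 -0.09  2.07  0.24  0.68  0.95]
in mouth frame mm [ 1.1  0.1 15.2] ang -81.1 tilt 0.49 F mouth [-2.7  0.7 10.2]
shift units [-0.058 -0.001  0.047] turn units [-0.03 -0.05  0.23]
```

>>> {"op": "servo_tool", "data": {"commands": [[[-0.035, 0, 0.05, 0, 0, 0], [-0.03, 0, 0.05, 0, 0, 0], [0, 0, 0, 0, 0, 0]]]}}

```text
t: 15.08
ee_pos: [0.5443, -0.0403, 0.1804]
tool_rot: [-0.163, 0.735, -0.627, 0.2]
wrist_force: [-6.2, 1.4, 5.4]
gripper_width: 0.167
```

```bash
python3 st.py m 0.018 -80
```

```text
t 15.075 p [ 0.5443 -0.0403  0.1804] F [-6.2  1.4  5.4] T [-0.47  0.37  1.57] w 0.1669283474554295 j [-0.32 -0.1   2.07  0.23  0.68  0.95]
in mouth frame mm [ 1.   0.1 17.1] ang -80.6 tilt 0.54 F mouth [-2.7  1.4  7.8]
shift units [-0.032 -0.002  0.007] turn units [ 0.03 -0.02  0.15]
```

>>> {"op": "servo_tool", "data": {"commands": [[[-0.03, 0, 0.03, -0.05, 0, 0.1], [0, 0, 0, 0, 0, 0]]]}}

```text
t: 15.32
ee_pos: [0.5438, -0.0403, 0.1811]
tool_rot: [-0.163, 0.739, -0.622, 0.201]
wrist_force: [-4.2, 1.0, 3.5]
gripper_width: 0.17
```

```bash
python3 st.py m 0.018 -80
```

```text
t 15.325 p [ 0.5438 -0.0403  0.1811] F [-4.2  1.   3.5] T [-0.36  0.35  1.23] w 0.17010799407368143 j [-0.32 -0.1   2.07  0.24  0.68  0.93]
in mouth frame mm [ 0.8  0.1 18. ] ang -79.9 tilt 0.52 F mouth [-1.9  1.   5.1]
shift units [-0.018 -0.002 -0.011] turn units [ 0.1  -0.    0.04]
```

Seat height is about 5 mm, so it should be locked. Opening the fingers and backing off along the axis.

>>> {"op": "servo_tool", "data": {"commands": [[[0, 0, 0, 0, 0, 0], [0, 0, 0, 0, 0, 0], [0, 0, 0, 0, 0, 0], [0, 0, 0, 0, 0, 0], [0, 0, 0, 0, 0, 0], [0, 0, 0, 0, 0, 0], [-0.1, 0, 0.17, 0, 0, 0], [-0.3, 0, 0.5, 0, 0, 0], [-0.4, 0, 0.7, 0, 0, 0], [-0.4, 0, 0.7, 0, 0, 0], [-0.2, 0, 0.35, 0, 0, 0], [0, 0, 0, 0, 0, 0], [0, 0, 0, 0, 0, 0]]], "hand": 1}}

```text
t: 16.95
ee_pos: [0.4855, -0.0405, 0.2839]
tool_rot: [-0.165, 0.735, -0.626, 0.202]
wrist_force: [-0.6, 0.2, -0.4]
gripper_width: 1.001
```

```bash
python3 st.py m 0.018 -80
python3 - <<'E'
from h import *
c=snap('wrist'); save('w4',c[0]); m=np.load('mouth.npz')
P=cloud(c).reshape(-1,3); P=P[np.isfinite(P[:,0])]-m['M']
L=np.c_[P@m['x'],P@m['y'],P@m['n']]
r=np.hypot(L[:,0],L[:,1])
D=L[(r<.048)&(L[:,2]>.006)&(L[:,2]<.025)]; B=L[(r<.04)&(L[:,2]>.034)&(L[:,2]<.048)]
z=np.median(D[:,2]);print('disc top',z,'seat',z-.008,'bar top',np.median(B[:,2]),len(D),len(B))
A=np.c_[D[:,:2],np.ones(len(D))];k=abs(D[:,2]-z)<.004;s=np.linalg.lstsq(A[k],D[k,2],rcond=None)[0];print('tilt deg',np.degrees(s[:2]),'seat at centre',s[2]-.008)
print(cv2.minEnclosingCircle((D[k,:2]*1e3).astype(np.float32)), cv2.minAreaRect((B[:,:2]*1e3).astype(np.float32)))
w=np.linalg.svd(B[:,:2]-B[:,:2].mean(0),full_matrices=False)[2][0];print('bar angle from mouth y',np.degrees(np.arctan2(w[0],w[1])))
E
```

```text
t 16.95 p [ 0.4855 -0.0405  0.2839] F [-0.6  0.2 -0.4] T [0.06 0.24 0.02] w 1.0014375711100856 j [-0.38 -0.38  2.06  0.21  0.97  0.95]
in mouth frame mm [  1.8  -0.3 136.1] ang -80.5 tilt 0.6 F mouth [-0.7  0.2 -0. ]
shift units [ 1.438  0.003 -2.58 ] turn units [0.05 0.05 0.14]
disc top 0.013062617798439926 seat 0.0050626177984399254 bar top 0.03978256038883568 6987 1533
tilt deg [-0.02536184  0.00274663] seat at centre 0.005052466251251225
((0.23848780989646912, -0.007337752263993025), 42.018978118896484) ((0.6622829437255859, 0.018768310546875), (51.551639556884766, 16.008214950561523), 12.964131355285645)
bar angle from mouth y -102.97260722120576
```

View pics/w4.png

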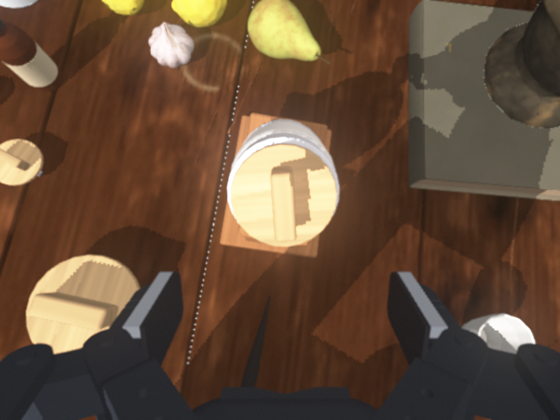

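The lid sits flat and centred at px (284,195) and the gripper is clear. Measured seat height is 5.05 mm, with the bar 77° from the mouth's y. Handing in.

```bash
python3 -c "
from cell import arm
print(arm.finish_job())"
```

```text
the job is handed in; nothing more can be done
None
```

The lid is back on the canister and locked, and I handed the job in at about 17 s on the robot's clock. I picked the middle-sized lid (bar 52×16 mm, top at 56 mm). The slots turned out to be about 10° off their middle position. I pressed the lid through them until its disc met the rim, twisted it clockwise about 90° to a firm stop, let the spring lift it, then let go.

Last checks, from a wrist camera view after letting go:

| Check | Measured | Required |
|---|---|---|
| Height above the rim | 5.05 mm | 3.5 to 6.5 mm |
| Tilt | about 0.03° | under 4.6° |
| Distance from the mouth's centre, sideways only | 0.2 mm | under 8.5 mm, height included |
| Turn from the mouth's left-right line | 77° | at least 55° |

- **Gripper:** it is open and about 12 cm clear, and the wrist force is back to near zero.
- **Other things on the table:** those visible in the last picture look untouched. I did not re-measure the bystanders' positions.
- **Peak force:** the press-down briefly reached about 62 N at the wrist, against a limit of 120 N.
- **Disagreement:** none of these checks failed. The gripper's angle at release and the camera differ by about 3° on the lid's turn, well within the margin.

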